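# Wake and tare the pigment balance on the light table

### The arm

A 6-joint arm with a two-finger parallel gripper is mounted at the origin on the work surface. World frame = base frame: x ahead of the robot, y to its left, z up, the work surface at z = 0. Lengths are in mm, angles in rad, forces in N, time in s.
With the tool pointing down it reaches from about 375 to 975 mm from the base axis. Payload 3.8 kg.
Tool frame: the origin (TCP) lies midway between the tips of the shut fingers; the grasp point (between the pads) lies 19 mm behind it (grip_point_offset is the distance from the TCP to the grasp point, in mm); z points along the fingers, y is the line along which they close (so a half turn about z gives the same grasp; the last joint's range is limited). The gripper opens to 85 mm and grips with 20 to 120 N. Pads are 22 mm wide; open, the fingers measure 114 mm over their backs; the gripper's body (76 mm by 85 mm) begins 54 mm behind the grasp point. The pads swing forward as they close: fully open they stand 13 mm farther back than shut.
Start: joints at [-1.214, 0.264, 1.604, -0, 1.274, -0.037], TCP at [258.992, -623.331, 231.28] pointing down, gripper open.
Joint ranges: [-2.63, 2.63], [-0.94, 2.18], [0.31, 2.57], [-1.31, 4.45], [0, 2.66], [-2.55, 2.55]. Speed limits (rad/s): [2.57, 2.57, 3.14, 3.14, 3.14, 3.14].

### API

Orientations are given as [roll, pitch, yaw] about the fixed x, y, z axes, in that order (R = Rz(yaw) Ry(pitch) Rx(roll)).
In Python, from workcell import * gives the robot as it stands.
- The arm moves only by the tool arm_command, never from a script. Its argument "rows" is a list of rows, each an object with "travel": the shift along the tool's x, y, z in cm, a list of three; "dr": the turn, a rotation vector about the tool's x, y, z in degrees, a list of three; "hand": the opening, from 0 (shut) to 1 (fully open). A call has 1 to 12 rows; each row is the pose to reach, as a shift and turn from the pose commanded when the call began, along the tool's axes at that moment; what a row does not reach only later rows make up. A row lasts 1/12 s, in which the tool goes at most 41.7 mm and 7.16 degrees, less where a joint would pass 70% of its speed; a pose out of reach is approached as far as the arm can. A call with a gripper value outside its range is refused whole. The fingers move at their own pace and stop on an object; "grip_force" is the grip in N (left out, the last holds). Time passes only in rows, so rows that repeat a pose let the fingers close. It gives the time, the measured TCP pose, the force, the opening and the grip force at its end, in the units of the state.
- observe(): the state, without advancing time (a new reading comes with each control period).
- snapshot(name): name is "scene" or "top"; returns a dict with "frame" (420x560x3 uint8, red, green, blue), "depth" (420x560 float32, mm along the optical axis (not along the pixel's ray), 0 where there is no reading), "camera_matrix" (3x3 intrinsics, pixels), "k1" (the pictures are not rectified: a ray, as slopes to the right and down, at radius r is drawn at 1 + k1 r^2 times it, then the intrinsics apply), "R" (3x3) and "t" (3): a world point X has camera coordinates R X + t. Camera axes: x right, y down, z forward; pixel columns grow to the right and rows downward; lengths in mm; the calibration is good to about 2 mm. A picture is of the moment at which its call begins.
- close_job(): hands the job in; it is judged then, once.
Trained networks look in a picture, given as the dict that the camera call returned (one of the last four; its "shot" number tells which), for a name from the list of things; names that differ only in an ending like _2 or _b are one class to them, and where a whole thing is asked for, a point or a joint stands for the part that bears it (a point fixed in the world has none). Each returns a list of dicts, best first, with "conf" (0 to 1); they miss things now and then, are a little off and sometimes report something else, mostly with a low value. They report only what shows in the picture. A call takes as long as a camera call.
- outline_of(label, picture): "mask" (420x560 bool, what is visible of it) and "box" ([left, top, right, bottom] in pixels, round what is visible of it).
The state is a dict: "time_s": time; "joint_positions": joint angles; "qd": joint speeds; "effort": joint torques, N m; "eef_pos": TCP position; "tool_rot": TCP orientation; "wrist_force": force on the tool from outside, world axes, zero at the start; "ft_torque": the same for the moment, N m; "gripper_width": opening from 0.0 (shut) to 1.0 (fully open); "finger_force": force on a finger pad.
Only numpy, scipy, OpenCV 4.12 (cv2) and the standard library are available. Lean on these libraries where they do the work, as an engineer would, in place of code of your own. Each camera call takes 0.05 s, during which the arm holds its last target. There are 200 camera calls.

### The job

The balance for weighing glass paint has gone to sleep with the empty weighing dish on its pan. With closed fingertips, wake it by pressing the round standby key lightly all the way down and letting it up, then zero it by pressing the long tare key in the same way, and draw the hand back. Leave the square unit key between them alone, touch neither pan nor dish, do not shift the balance, and do not disturb the bottle, jar and muller beside it.

Things in the scene. Friction and masses are not known exactly. Their poses are not given: they have to be found in the camera images.
- balance: White laboratory balance, 200 mm wide (y), 280 mm deep (x), 2.2 kg, loose on rubber feet. Origin on the table under its centre, +x from key panel to pan. Rear part 58 mm high; front 110 mm slopes 12 degrees down to 34 mm. Keys in one row 114 mm before the origin: round standby y = +62 mm, square unit +12, long tare -50; behind them a blank display. Over 20 N on it is too hard.
- standby_key (a joint): Standby key: round, 20 mm across, at the left end of the row as the robot sees it. Slides into the panel: 0 = up, 0.005 m = fully down. Spring: 1.3 N at first, 4 N fully down, then a hard stop; springs up when released. Registers from 3.5 mm down, held there 0.1 s. Over 20 N is too hard.
- standby_key_top (a point): The round standby key. Centre of its top face, 9 mm proud of the panel, 49 mm above the table while up. z here is the panel's outward normal (tilted 12 degrees from vertical towards the robot-side edge), y runs along the row of keys (from tare to standby), x up the slope. A vertical fingertip presses it well.
- tare_key (a joint): Tare key: long bar, 46 mm along the row by 20 mm, at the right end of the row as the robot sees it. Slides into the panel: 0 = up, 0.005 m = fully down. Spring: 1.3 N at first, 4 N fully down, then a hard stop; springs up when released. Registers from 3.5 mm down, held there 0.1 s. Over 20 N is too hard.
- tare_key_top (a point): The long tare key. Centre of its top face, 9 mm proud of the panel, 49 mm above the table while up. z here is the panel's outward normal (tilted 12 degrees from vertical towards the robot-side edge), y runs along the row of keys (from tare to standby), x up the slope. A vertical fingertip presses it well.
- unit_key (a joint): Unit key: square, 18 mm, between the other two, to be left alone (its travel must stay under 2 mm). Slides like the others.
- unit_key_top (a point): The square unit key. Centre of its top face, 9 mm proud of the panel, 49 mm above the table while up. z here is the panel's outward normal (tilted 12 degrees from vertical towards the robot-side edge), y runs along the row of keys (from tare to standby), x up the slope. A vertical fingertip presses it well.
- pan: Round stainless weighing pan on the balance, 140 mm across and 4 mm thick. Origin at the centre of its underside, 63 mm above the table, 55 mm behind the balance's origin (its nearest rim is 99 mm from the row of keys). Not to be touched.
- dish: White ceramic weighing dish, 84 mm across, 22 mm high, standing loose near the middle of the pan; origin at the centre of its underside. Its rim is 89 mm above the table. Not to be touched.
- bottle: Red-brown bottle with black cap, 52 mm across, 135 mm high, beside the balance; origin at the centre of its underside. Not to be moved.
- jar: Amber glass jar with steel lid, 60 mm across, 75 mm high, beside the balance; origin at the centre of its underside. Not to be moved.
- muller: Glass muller (pestle with flat foot), 64 mm across, 88 mm high, beside the balance; origin at the centre of its underside. Not to be moved.

How it is judged:
By the outcome, as a careful person would: the job done as asked, in the order asked, and still so for the second after the job is handed in, with the robot touching nothing.
It also fails if it takes over 42 s, if anything falls off the work surface, if the arm or the gripper's body presses on something with over 40 N, if the wrist force passes 120 N, or if a joint passes its speed limit or range.

## Working session

There is one attempt and no reset: what is moved stays moved. The work goes in short steps, Python scripts to look and compute and a tool call to move; the robot and the scene stay as the last step left them, time stands still between calls to the robot, and variables do not carry over. Pictures are saved under pics/ and viewed, at most 10 in all, crops included, and the job is handed in when it is done.

Besides the shell and the picture viewer there is one more tool, called as name([rows], argument=value, ...), one row to a line, values as JSON. arm_command: Moves the arm, as the interface text tells. Its arguments: {"type":"object","properties":{"rows":{"type":"array","items":{"type":"object","properties":{"travel":{"type":"array","items":{"type":"number"}},"dr":{"type":"array","items":{"type":"number"}},"hand":{"type":"number"}}}},"grip_force":{"type":"number"}},"required":["rows"]}

```bash
mkdir -p pics; ls; cat > h.py <<'E'
from workcell import *
import numpy as np, cv2
def world(s,uv,depth=None):
    K=np.array(s["camera_matrix"]);R=np.array(s["R"]);t=np.array(s["t"])
    uv=np.atleast_2d(np.array(uv,float))
    p=cv2.undistortPoints(uv.reshape(-1,1,2),K,np.array([s["k1"],0,0,0,0.])).reshape(-1,2)
    if depth is None: depth=np.array([s["depth"][int(round(v)),int(round(u))] for u,v in uv])
    X=np.c_[p*depth[:,None],depth]
    return (X-t)@R
def mworld(s,m):
    v,u=np.nonzero(m&(s["depth"]>0)); return world(s,np.c_[u,v],s["depth"][v,u])
E
python3 - <<'E'
from h import *
print({k:np.round(v,3) for k,v in observe().items()})
for n in ["scene","top"]:
    s=snapshot(n); cv2.imwrite(f"pics/{n}0.png",s["frame"][:,:,::-1])
    print(n,np.round(s["t"],0),s["k1"])
    for l in ["standby_key_top","tare_key_top","unit_key_top","balance","standby_key"]:
        for o in outline_of(l,s)[:2]:
            w=mworld(s,o["mask"]); print(l,round(o["conf"],2),o["box"],o["mask"].sum(),np.round(np.median(w,0),1) if len(w) else None)
E
```

```text
pics
{'time_s': np.float64(0.0), 'joint_positions': array([-1.214,  0.265,  1.605, -0.   ,  1.274, -0.037]), 'qd': array([-0.001, -0.   , -0.   , -0.   ,  0.001,  0.   ]), 'effort': array([ 1.0000e-03, -5.1511e+01, -3.6731e+01, -0.0000e+00,  1.3000e-02,
        0.0000e+00]), 'eef_pos': array([ 258.738, -622.652,  229.961]), 'tool_rot': array([-3.139, -0.   ,  0.394]), 'wrist_force': array([-0.198,  0.452,  0.495]), 'ft_torque': array([-0.005,  0.001, -0.024]), 'finger_force': np.float64(0.0), 'gripper_width': np.float64(0.999)}
scene [-325. -381. 1068.] -0.00663392242665061
standby_key_top 0.62 [330.0, 160.2, 336.0, 165.9] 79 [543.3 208.6  48. ]
tare_key_top 0.72 [265.5, 171.1, 293.4, 178.8] 206 [526.2  98.   48.6]
unit_key_top 0.45 [306.1, 165.3, 316.8, 173.9] 75 [534.2 159.1  48.5]
unit_key_top 0.24 [254.4, 154.8, 407.5, 309.0] 13955 [687.  107.9  57.7]
balance 0.73 [251.7, 157.2, 406.9, 309.7] 14018 [686.6 108.4  57.6]
balance 0.29 [415.1, 186.5, 456.2, 249.8] 1689 [751.5 278.5  81.9]
standby_key 0.39 [292.9, 203.1, 376.4, 274.2] 2958 [720.2 102.5  67.4]
top [  8. 629. 668.] -0.06379252246353653
standby_key_top 0.56 [190.2, 241.3, 198.8, 253.0] 98 [539.  207.2  48.8]
tare_key_top 0.69 [238.7, 254.8, 268.3, 273.1] 322 [520.7  98.5  48.6]
balance 0.61 [170.0, 115.8, 316.8, 282.7] 14619 [620.5 127.7  57.1]
standby_key 0.33 [171.8, 114.2, 317.0, 286.6] 14538 [620.5 127.7  57.2]
```

```bash
python3 - <<'E'
import cv2
a=cv2.imread("pics/scene0.png");b=cv2.imread("pics/top0.png")
cv2.imwrite("pics/c0.png",cv2.resize(b[100:310,140:340],None,fx=2.8,fy=2.8,interpolation=cv2.INTER_CUBIC))
E
```

```text
(no output)
```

View pics/c0.png

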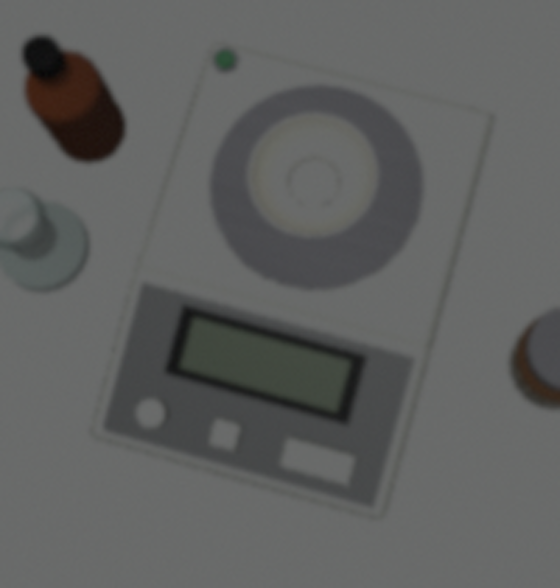

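View pics/scene0.png

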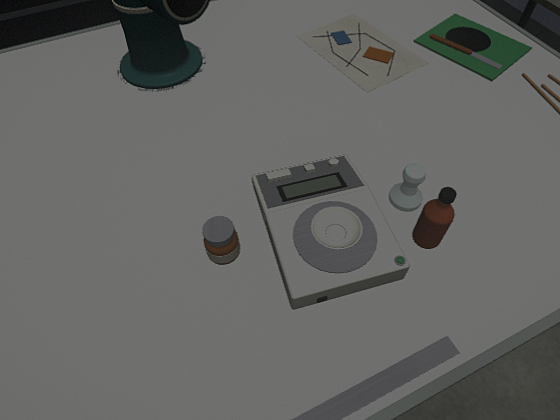

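View pics/top0.png

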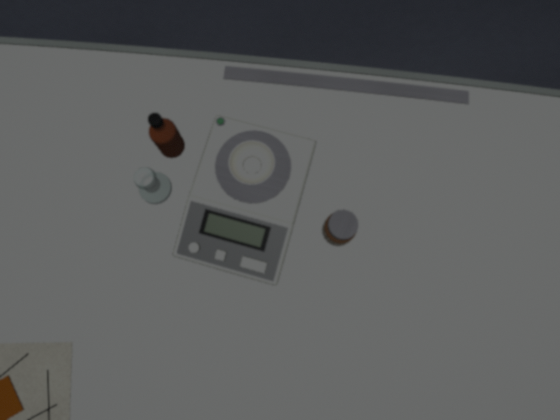

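The balance is yawed slightly. In the top image the standby key is near (193.6, 247.9), unit near (220.4, 255.4) and tare near (253.6, 264.6). I'll measure the keys from bright blobs in both views.

```bash
cat >> h.py <<'E'
def rayz(s,uv,z):
    a=world(s,uv,np.array([1.]))[0]; c=world(s,uv,np.array([0.]))[0]; d=a-c
    return c+d*(z-c[2])/d[2]
def keys(name,guess):
    s=snapshot(name); g=cv2.cvtColor(s["frame"],cv2.COLOR_RGB2GRAY).astype(float); out=[]
    for (u,v,r) in guess:
        v0,u0=int(v-r),int(u-r); p=g[v0:v0+2*r+1,u0:u0+2*r+1]
        lo,hi=np.percentile(p,10),p.max(); m=(p>(lo+hi)/2).astype(np.uint8)
        n,l,st,c=cv2.connectedComponentsWithStats(m)
        i=1+np.argmax(st[1:,4]); w=np.clip((p-lo)/(hi-lo),0,1)*cv2.dilate((l==i).astype(np.uint8),np.ones((3,3)))
        yy,xx=np.mgrid[:p.shape[0],:p.shape[1]]
        uv=(u0+(w*xx).sum()/w.sum(),v0+(w*yy).sum()/w.sum())
        out.append(rayz(s,uv,48.5)); print(name,np.round(uv,1),st[i,4],np.round(out[-1],1))
    return np.array(out)
def fit(P): # keys order standby,unit,tare ; model in balance frame
    M=np.array([[-114,62],[-114,12],[-114,-50.]]); P=P[:,:2]
    d=P[0]-P[2]; yaw=np.arctan2(-d[0],d[1]); R=np.array([[np.cos(yaw),-np.sin(yaw)],[np.sin(yaw),np.cos(yaw)]])
    o=(P-M@R.T).mean(0); print("yaw",round(yaw,3),"o",o.round(1)); print((M@R.T+o).round(1), (P-M@R.T-o).round(1).tolist())
E
python3 - <<'E'
from h import *
a=keys("top",[(193.6,247.9,9),(220.4,255.4,8),(253.6,264.6,15)]); fit(a)
b=keys("scene",[(333,162,6),(310,169,7),(279,175,14)]); fit(b)
fit((a+b)/2)
E
```

```text
top [193.1 247.2] 78 [539.  209.   48.5]
top [219.6 254.7] 84 [530.8 159.6  48.5]
top [252.9 264.3] 266 [520.3  98.2  48.5]
yaw -0.167 o [641.1 128.7]
[[539.  208.8]
 [530.7 159.5]
 [520.4  98.4]] [[-0.0, 0.1], [0.1, 0.0], [-0.1, -0.2]]
scene [332.7 159.5] 70 [536.2 209.8  48.5]
scene [308.4 165.8] 57 [529.8 159.3  48.5]
scene [277.6 168.4] 411 [509.4 102.9  48.5]
yaw -0.245 o [633.8 121.9]
[[538.3 209.7]
 [526.1 161.2]
 [511.1 101.1]] [[-2.1, 0.1], [3.7, -2.0], [-1.6, 1.8]]
yaw -0.206 o [637.6 125.3]
[[538.6 209.3]
 [528.4 160.4]
 [515.7  99.7]] [[-1.0, 0.1], [1.9, -1.0], [-0.9, 0.9]]
```

arm_command([
  {"travel":[0,0,-5],"dr":[0,0,0],"hand":0},
  {"travel":[0,0,-5],"dr":[0,0,0],"hand":0},
], grip_force=20)

```text
time_s: 0.87
eef_pos: [259.6, -624.7, 285.9]
tool_rot: [3.136, 0.0, 0.394]
wrist_force: [0.1, -1.1, 2.4]
gripper_width: 0.744
finger_force: 0.0
```

arm_command([
  {"travel":[2.9,-3.3,0],"hand":0},
  {"travel":[5.8,-6.6,0],"hand":0},
  {"travel":[8.7,-9.9,0],"hand":0},
  {"travel":[11.6,-13.2,0],"hand":0},
  {"travel":[14.5,-16.5,0],"hand":0},
  {"travel":[17.4,-19.8,0],"hand":0},
  {"travel":[20.3,-23.1,0],"hand":0},
  {"travel":[23.2,-26.4,0],"hand":0},
  {"travel":[26.1,-29.7,0],"hand":0},
  {"travel":[29,-33,0],"hand":0},
  {"travel":[29,-33,0],"hand":0},
  {"travel":[29,-33,0],"hand":0},
])

```text
validation failed for argument at $.ro...
```

arm_command([
  {"travel":[2.9,-3.3,0],"dr":[0,0,4],"hand":0},
  {"travel":[5.8,-6.6,0],"dr":[0,0,8],"hand":0},
  {"travel":[8.7,-9.9,0],"dr":[0,0,12],"hand":0},
  {"travel":[11.6,-13.2,0],"dr":[0,0,16],"hand":0},
  {"travel":[14.5,-16.5,0],"dr":[0,0,20],"hand":0},
  {"travel":[17.4,-19.8,0],"dr":[0,0,24],"hand":0},
  {"travel":[20.3,-23.1,0],"dr":[0,0,28],"hand":0},
  {"travel":[23.2,-26.4,0],"dr":[0,0,32],"hand":0},
  {"travel":[26.1,-29.7,0],"dr":[0,0,32],"hand":0},
  {"travel":[29,-33,0],"dr":[0,0,32],"hand":0},
  {"travel":[29,-33,0],"dr":[0,0,32],"hand":0},
  {"travel":[29,-33,0],"dr":[0,0,32],"hand":0},
])

```text
time_s: 1.87
eef_pos: [401.7, -203.7, 282.5]
tool_rot: [-3.141, -0.003, -0.16]
wrist_force: [0.5, 0.5, -0.2]
gripper_width: -0.001
finger_force: 0.0
```

arm_command([
  {"travel":[0.7,-4,0],"dr":[0,0,0],"hand":0},
  {"travel":[1.4,-8,0],"dr":[0,0,0],"hand":0},
  {"travel":[2.1,-12,0],"dr":[0,0,0],"hand":0},
  {"travel":[2.8,-16,2],"dr":[0,0,0],"hand":0},
  {"travel":[3.5,-20,4],"dr":[0,0,0],"hand":0},
  {"travel":[4.2,-24,6],"dr":[0,0,0],"hand":0},
  {"travel":[4.9,-28,8],"dr":[0,0,0],"hand":0},
  {"travel":[5.6,-32,10],"dr":[0,0,0],"hand":0},
  {"travel":[6.3,-36,12],"dr":[0,0,0],"hand":0},
  {"travel":[7.0,-40,13],"dr":[0,0,0],"hand":0},
  {"travel":[7.1,-43.4,15],"dr":[0,0,0],"hand":0},
  {"travel":[7.1,-43.4,15],"dr":[0,0,0],"hand":0},
])

```text
time_s: 2.87
eef_pos: [542.4, 212.4, 129.7]
tool_rot: [-3.14, -0.0, -0.163]
wrist_force: [-0.6, -0.2, -0.5]
gripper_width: -0.0
finger_force: 0.0
```

arm_command([
  {"travel":[0,0,2],"dr":[0,0,0],"hand":0},
  {"travel":[0,0,4],"dr":[0,0,0],"hand":0},
  {"travel":[0,0,6],"dr":[0,0,0],"hand":0},
  {"travel":[0,0,6],"dr":[0,0,0],"hand":0},
  {"travel":[0,0,6],"dr":[0,0,0],"hand":0},
])

```text
time_s: 3.28
eef_pos: [541.0, 208.4, 70.5]
tool_rot: [3.14, 0.002, -0.165]
wrist_force: [-0.3, -0.4, 0.4]
gripper_width: 0.002
finger_force: 0.0
```

```bash
python3 - <<'E'
from h import *
o=observe(); print(np.round(o["eef_pos"],1),np.round(o["tool_rot"],3),np.round(o["wrist_force"],1),o["time_s"])
out=[]
for n,(u,v) in dict(top=(193,247),scene=(320,165)).items():
    s=snapshot(n); X=s["R"]@np.array(o["eef_pos"])+s["t"]; p,_=cv2.projectPoints(X.reshape(1,1,3),np.zeros(3),np.zeros(3),np.array(s["camera_matrix"]),np.array([s["k1"],0,0,0,0.])); print(n,p.ravel())
    f=s["frame"][v-55:v+55,u-73:u+73,::-1]; out.append(cv2.resize(cv2.convertScaleAbs(f,alpha=1.7),None,fx=5,fy=5,interpolation=cv2.INTER_CUBIC)[:, :])
    cv2.imwrite(f"pics/{n}1.png",out[-1])
E
```

```text
[541.  208.4  70.5] [ 3.14e+00  2.00e-03 -1.65e-01] [-0.3 -0.4  0.4] 3.2833
top [191.18266477 244.55852643]
scene [334.30714895 153.57086615]
```

View pics/scene1.png

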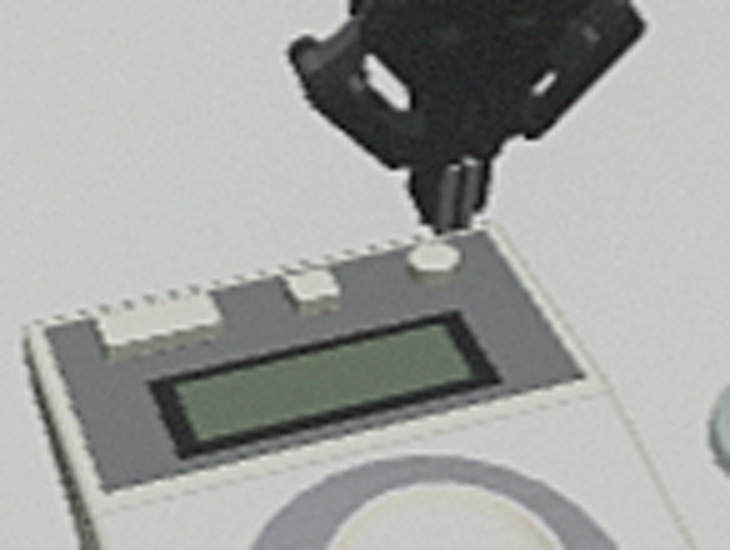

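View pics/top1.png

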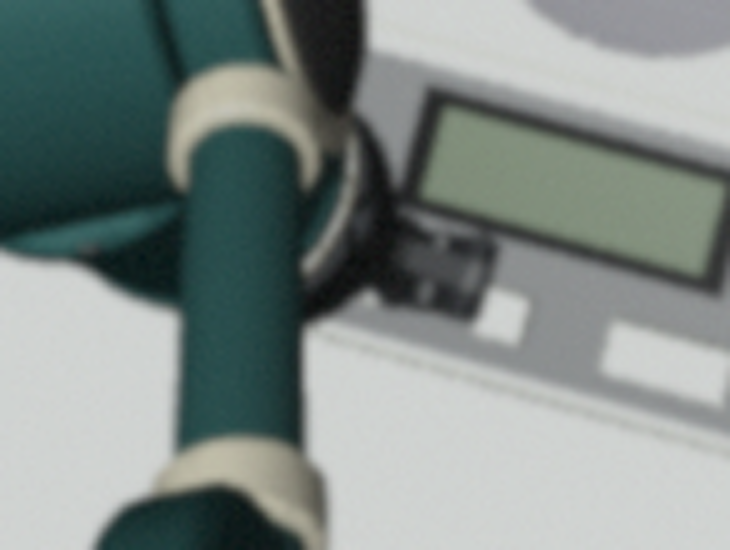

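The scene view shows the shut fingertips above the standby key (crop (435, 257), full about (334, 161.4)). I'll check the alignment by projection.

```bash
python3 - <<'E'
from h import *
s=snapshot("scene")
for n,uv in dict(standby=(247+435/5,110+257/5),unit=(247+314/5,110+286/5),tare=(247+159/5,110+319/5)).items(): print(n,rayz(s,uv,48.5).round(1))
E
```

```text
standby [541.7 209.6  48.5]
unit [534.2 160.1  48.5]
tare [522.9  99.1  48.5]
```

arm_command([
  {"travel":[0,0,1],"dr":[0,0,0],"hand":0},
  {"travel":[0,0,1.6],"dr":[0,0,0],"hand":0},
  {"travel":[0,0,1.8],"dr":[0,0,0],"hand":0},
  {"travel":[0,0,2.0],"dr":[0,0,0],"hand":0},
  {"travel":[0,0,2.1],"dr":[0,0,0],"hand":0},
  {"travel":[0,0,2.2],"dr":[0,0,0],"hand":0},
  {"travel":[0,0,2.2],"dr":[0,0,0],"hand":0},
])

```text
time_s: 4.02
eef_pos: [541.3, 209.0, 49.3]
tool_rot: [3.141, 0.0, -0.165]
wrist_force: [-0.6, -1.3, 1.6]
gripper_width: 0.001
finger_force: 0.8
```

arm_command([
  {"travel":[0,0,0.1],"dr":[0,0,0],"hand":0},
  {"travel":[0,0,0.1],"dr":[0,0,0],"hand":0},
])

```text
time_s: 4.18
eef_pos: [541.5, 209.1, 48.4]
tool_rot: [3.142, -0.0, -0.165]
wrist_force: [-0.3, -1.0, 2.8]
gripper_width: -0.002
finger_force: 1.1
```

arm_command([
  {"travel":[0,0,0.1],"dr":[0,0,0],"hand":0},
  {"travel":[0,0,0.1],"dr":[0,0,0],"hand":0},
])

```text
time_s: 4.35
eef_pos: [541.6, 209.1, 47.4]
tool_rot: [-3.142, -0.001, -0.165]
wrist_force: [-1.2, -1.2, 2.8]
gripper_width: 0.002
finger_force: 1.3
```

arm_command([
  {"travel":[0,0,0.1],"dr":[0,0,0],"hand":0},
  {"travel":[0,0,0.1],"dr":[0,0,0],"hand":0},
])

```text
time_s: 4.52
eef_pos: [541.8, 209.1, 46.5]
tool_rot: [-3.141, -0.001, -0.165]
wrist_force: [-0.3, -2.0, 2.9]
gripper_width: 0.005
finger_force: 1.6
```

arm_command([
  {"travel":[0,0,0.05],"dr":[0,0,0],"hand":0},
  {"travel":[0,0,0.05],"dr":[0,0,0],"hand":0},
])

```text
time_s: 4.68
eef_pos: [541.9, 209.1, 46.1]
tool_rot: [-3.141, -0.001, -0.165]
wrist_force: [0.2, -2.1, 3.4]
gripper_width: 0.002
finger_force: 1.7
```

arm_command([
  {"travel":[0,0,0.05],"dr":[0,0,0],"hand":0},
  {"travel":[0,0,0.05],"dr":[0,0,0],"hand":0},
])

```text
time_s: 4.85
eef_pos: [541.9, 209.2, 45.6]
tool_rot: [-3.141, -0.001, -0.165]
wrist_force: [0.5, -2.3, 4.1]
gripper_width: 0.0
finger_force: 1.8
```

arm_command([
  {"travel":[0,0,0.05],"dr":[0,0,0],"hand":0},
  {"travel":[0,0,0.05],"dr":[0,0,0],"hand":0},
])

```text
time_s: 5.02
eef_pos: [542.0, 209.2, 45.2]
tool_rot: [-3.141, -0.001, -0.165]
wrist_force: [0.9, -2.2, 4.7]
gripper_width: 0.002
finger_force: 2.1
```

arm_command([
  {"travel":[0,0,0.05],"dr":[0,0,0],"hand":0},
  {"travel":[0,0,0.05],"dr":[0,0,0],"hand":0},
  {"travel":[0,0,0.05],"dr":[0,0,0],"hand":0},
])

```text
time_s: 5.27
eef_pos: [542.0, 209.2, 45.0]
tool_rot: [-3.141, -0.001, -0.165]
wrist_force: [0.2, -2.8, 6.7]
gripper_width: 0.001
finger_force: 3.3
```

Hard stop reached at about 6.7 N. Next: lift, then check the display.

arm_command([
  {"travel":[0,0,-0.3],"dr":[0,0,0],"hand":0},
  {"travel":[0,0,-0.8],"dr":[0,0,0],"hand":0},
  {"travel":[0,0,-2.7],"dr":[0,0,0],"hand":0},
  {"travel":[0,0,-2.7],"dr":[0,0,0],"hand":0},
  {"travel":[0,0,-2.7],"dr":[0,0,0],"hand":0},
])

```text
time_s: 5.68
eef_pos: [541.8, 209.7, 71.8]
tool_rot: [-3.14, -0.001, -0.165]
wrist_force: [0.4, -0.1, -1.0]
gripper_width: -0.0
finger_force: 0.0
```

```bash
python3 - <<'E'
from h import *
o=observe(); print(np.round(o["eef_pos"],1),np.round(o["wrist_force"],1))
s=snapshot("scene"); f=s["frame"][110:220,247:393,::-1]
cv2.imwrite("pics/scene2.png",cv2.resize(cv2.convertScaleAbs(f,alpha=1.7),None,fx=5,fy=5,interpolation=cv2.INTER_CUBIC))
E
```

```text
[541.8 209.7  71.8] [ 0.4 -0.1 -1. ]
```

View pics/scene2.png

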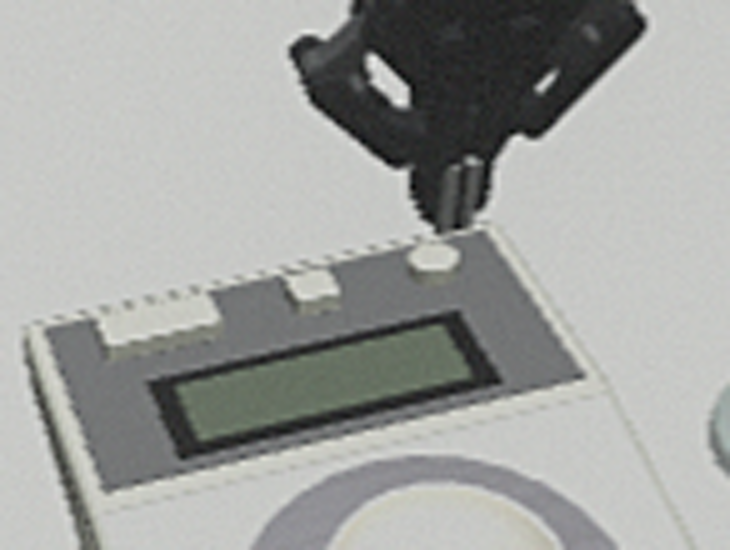

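The key is back up and nothing else in the scene has changed. The display stays blank, but the stop was clearly felt. Next: tare, 112 mm along tool y.

arm_command([
  {"travel":[0,3,0],"dr":[0,0,0],"hand":0},
  {"travel":[0,6,0],"dr":[0,0,0],"hand":0},
  {"travel":[0,9,0],"dr":[0,0,0],"hand":0},
  {"travel":[0,11.2,0],"dr":[0,0,0],"hand":0},
  {"travel":[0,11.2,0],"dr":[0,0,0],"hand":0},
  {"travel":[0,11.2,0],"dr":[0,0,0],"hand":0},
  {"travel":[0,11.2,1],"dr":[0,0,0],"hand":0},
  {"travel":[0,11.2,1.6],"dr":[0,0,0],"hand":0},
  {"travel":[0,11.2,1.8],"dr":[0,0,0],"hand":0},
  {"travel":[0,11.2,2.0],"dr":[0,0,0],"hand":0},
  {"travel":[0,11.2,2.1],"dr":[0,0,0],"hand":0},
  {"travel":[0,11.2,2.2],"dr":[0,0,0],"hand":0},
])

```text
time_s: 6.73
eef_pos: [522.6, 99.3, 49.0]
tool_rot: [3.142, 0.001, -0.164]
wrist_force: [-1.2, 0.9, 2.4]
gripper_width: 0.0
finger_force: 0.9
```

arm_command([
  {"travel":[0,0,0.1],"dr":[0,0,0],"hand":0},
  {"travel":[0,0,0.15],"dr":[0,0,0],"hand":0},
  {"travel":[0,0,0.2],"dr":[0,0,0],"hand":0},
  {"travel":[0,0,0.2],"dr":[0,0,0],"hand":0},
])

```text
time_s: 7.07
eef_pos: [523.2, 98.9, 47.5]
tool_rot: [-3.141, -0.0, -0.165]
wrist_force: [-2.2, 1.8, 1.1]
gripper_width: -0.004
finger_force: 1.3
```

arm_command([
  {"travel":[0,0,0.1],"dr":[0,0,0],"hand":0},
  {"travel":[0,0,0.1],"dr":[0,0,0],"hand":0},
])

```text
time_s: 7.23
eef_pos: [523.4, 98.8, 46.5]
tool_rot: [-3.141, -0.001, -0.165]
wrist_force: [-1.2, 2.9, 3.0]
gripper_width: 0.0
finger_force: 1.6
```

arm_command([
  {"travel":[0,0,0.05],"dr":[0,0,0],"hand":0},
  {"travel":[0,0,0.1],"dr":[0,0,0],"hand":0},
  {"travel":[0,0,0.1],"dr":[0,0,0],"hand":0},
])

```text
time_s: 7.48
eef_pos: [523.5, 98.8, 45.6]
tool_rot: [-3.141, -0.001, -0.165]
wrist_force: [-1.1, 2.1, 3.3]
gripper_width: 0.001
finger_force: 1.8
```

arm_command([
  {"travel":[0,0,0.05],"dr":[0,0,0],"hand":0},
  {"travel":[0,0,0.05],"dr":[0,0,0],"hand":0},
  {"travel":[0,0,0.05],"dr":[0,0,0],"hand":0},
])

```text
time_s: 7.73
eef_pos: [523.6, 98.8, 45.2]
tool_rot: [-3.141, -0.001, -0.165]
wrist_force: [-1.2, 2.5, 4.3]
gripper_width: -0.002
finger_force: 2.4
```

arm_command([
  {"travel":[0,0,0.05],"dr":[0,0,0],"hand":0},
  {"travel":[0,0,0.05],"dr":[0,0,0],"hand":0},
  {"travel":[0,0,0.05],"dr":[0,0,0],"hand":0},
])

```text
time_s: 7.98
eef_pos: [523.6, 98.8, 45.1]
tool_rot: [-3.141, -0.001, -0.165]
wrist_force: [-2.4, 2.4, 7.4]
gripper_width: -0.003
finger_force: 3.9
```

arm_command([
  {"travel":[0,0,-0.3],"dr":[0,0,0],"hand":0},
  {"travel":[0,0,-0.8],"dr":[0,0,0],"hand":0},
  {"travel":[0,0,-3],"dr":[0,0,0],"hand":0},
  {"travel":[0,0,-6],"dr":[0,0,0],"hand":0},
  {"travel":[0,0,-9],"dr":[0,0,0],"hand":0},
  {"travel":[0,0,-12],"dr":[0,0,0],"hand":0},
  {"travel":[-3,0,-15],"dr":[0,0,0],"hand":0},
  {"travel":[-6,3,-16],"dr":[0,0,0],"hand":0},
  {"travel":[-7,6,-16],"dr":[0,0,0],"hand":0},
  {"travel":[-7,9,-16],"dr":[0,0,0],"hand":0},
  {"travel":[-7,9,-16],"dr":[0,0,0],"hand":0},
  {"travel":[-7,9,-16],"dr":[0,0,0],"hand":0},
])

```text
time_s: 8.98
eef_pos: [438.6, 20.0, 204.2]
tool_rot: [3.141, -0.0, -0.168]
wrist_force: [-0.2, -1.3, 0.3]
gripper_width: 0.005
finger_force: 0.0
```

```bash
python3 - <<'E'
from h import *
s=snapshot("scene"); f=s["frame"][100:310,200:480,::-1]
cv2.imwrite("pics/scene3.png",cv2.resize(cv2.convertScaleAbs(f,alpha=1.7),None,fx=2.8,fy=2.8,interpolation=cv2.INTER_CUBIC))
E
```

```text
(no output)
```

View pics/scene3.png

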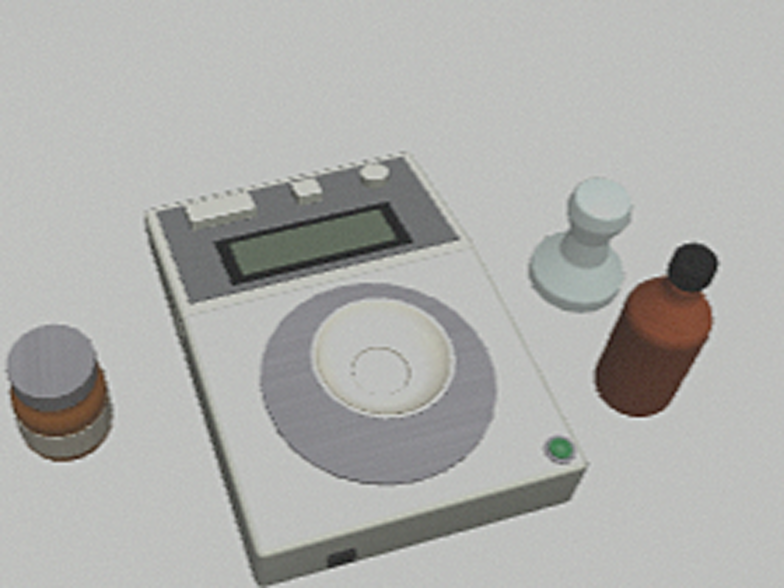

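The picture shows all three keys up (crop (220, 208), (306, 188), (375, 173)), with the balance, dish and neighbours in place and the hand clear of the balance.

```bash
python3 -c "
from workcell import *
print(close_job())"
```

```text
the job is handed in; nothing more can be done
None
```

I pressed the standby key, then the tare key, each to its hard stop at about 7 N and released; the hand is drawn back, the last picture shows nothing disturbed, and the job is handed in. The display stayed blank after the standby press, so I judged both presses by feel alone.

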